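Snap the kit case shut and latch it

TASK

Close up the model-kit parts case: press the blue lid down until both ends have snapped fully home on the rim, then push the orange latch along its track until it clicks home over the lid's lug. Leave the model parts and pots around the case where they are.

Things in the scene. Friction and masses are not known exactly. Their poses are not given: they have to be found in the camera images.
- case: grey plastic parts case, fixed to the bench, on a 3 mm green felt. Box 130 mm (its x) by 200 mm (its y), 55 mm high, walls 6 mm; origin at the centre of its underside, z up; -x is its front, towards the robot, which carries the orange latch. Black catch housings (12 mm deep, no higher than the rim) stand on the outside of both ends (+y and -y).
- lid: blue lid plate 130 x 200 x 6 mm, 0.11 to 0.22 kg, loose; origin at the centre of the plate's underside, axes as the case's. Seated, its underside lies on the rim, 55 mm above the case's origin. At the start it stands about 10 mm proud all round, resting on sprung catches in the end walls. A lug 20 mm wide (along y) sticks out 29 mm from the middle of its front edge, for the latch.
- lid_left (a point): middle of the white round press mark (32 mm across) at the lid's +y end, on its top face, 70 mm from the lid's middle. Seated, it is 61 mm above the case's origin. Pressing here with 5 to 12 N snaps this end down over its catch, which then holds it; each end snaps on its own, and the first one down reads about 2 mm high until the other is down too.
- lid_right (a point): the same mark at the lid's -y end, 70 mm from the middle.
- latch (a joint): travel of the orange latch carriage along the case's +y, m: 0 is fully open, 0.036 is fully home (end stop). It stays where it is left (about 1 N of friction); from 0.024 a spring detent resists with up to about 10 N; past 0.031 the detent snaps it home and holds it. While the lid is proud, the lid's lug blocks the latch.
- latch_tab (a point): middle of the top of the latch's upright orange tab: 22 (case x) x 16 mm (case y), 48 to 95 mm above the case's origin, at case x = -84 mm, and y = -62 mm at joint 0. Push its -y face towards +y. On its +y side a tongue 30 mm long at 63 to 72 mm height goes over the lid's lug; the carriage (24 x 70 mm) lies below, 32 to 48 mm high.
- tripod_base: grey resin model part: disc of 60 mm with three arms, 140 mm across, 18 mm high; loose bystander on the felt, origin at the centre of its underside
- wheel_set: grey resin model part: two 52 mm wheels on an axle 60 mm wide with a 75 mm drawbar towards its -x; loose bystander on the felt, origin at the centre of its underside
- turntable_yoke: grey resin model part: 60 mm disc with two upright cheeks, 55 mm high; loose bystander on the felt, origin at the centre of its underside
- trailer_frame: grey resin model part: flat ladder frame 185 mm long along x, 60 mm wide, 8 mm high; loose bystander on the felt, origin at the centre of its underside
- paint_jar: paint jar with a green cap, 44 mm across, 58 mm high; loose bystander on the felt, origin at the centre of its underside
- primer_pot: primer pot with a black cap, 48 mm across, 50 mm high; loose bystander on the felt, origin at the centre of its underside

How it is judged (in metres and radians):
On the way, in this order (a step that is already met when the one before it is completed fails the run):
1. both ends of the lid are down on the rim (z of each of lid_left, lid_right in the frame of case below 0.0635 m), for 0.2 s.
2. the latch is past its detent (value of joint latch above 0.0335 m), for 0.2 s.
At the end, for the whole second after the job is handed in: Both press marks of the lid are less than 2.5 mm above their seated height (63.5 mm over the case's origin), the latch is past 33.5 mm of its 36 mm travel (detent engaged), and the lid is at rest (all of step 1 and value of joint latch above 0.0335 m and linear speed of lid below 0.02 m/s); the robot touches nothing.
It fails at once if a model part or pot beside the case is moved more than 25 mm (distance of any of tripod_base, wheel_set, turntable_yoke, trailer_frame, paint_jar, primer_pot from where it was at the start of the episode above 0.025 m).
It also fails if it takes over 42 s, if anything falls off the work surface, if the arm or the gripper's body presses on something with over 40 N, if the wrist force passes 120 N, or if a joint passes its speed limit or range.

ROBOT

A 7-joint arm with a two-finger parallel gripper is mounted at the origin on the work surface. World frame = base frame: x ahead of the robot, y to its left, z up, the work surface at z = 0. Lengths are in mm, angles in degrees, forces in N, time in s.
With the tool pointing down it reaches from about 375 to 925 mm from the base axis. Payload 3.1 kg.
Tool frame: the origin (TCP) lies between the finger pads; the fingertips stand 8 mm ahead of it and the grasp point (between the pads) lies 11 mm behind it (ctrl.nose_length is the distance from the TCP to the fingertips, in mm); z points along the fingers, y is the line along which they close (so a half turn about z gives the same grasp; the last joint's range is limited). The gripper opens to 85 mm and grips with 20 to 120 N. Pads are 22 mm wide; open, the fingers measure 114 mm over their backs; the gripper's body (76 mm by 85 mm) begins 54 mm behind the grasp point. The pads swing forward as they close: fully open they stand 13 mm farther back than shut.
Start: joints at [-5.604, 21.939, 2.515, 91.553, -1.026, 66.532, -2.859], TCP at [650.002, 0.022, 239.269] pointing down, gripper open.
Joint ranges: [-149.38, 149.38], [-23.57, 123.04], [-84.95, 90], [0, 143.3], [-89.99, 269.99], [3.08, 112.72], [-163.45, 163.45]. Speed limits (degrees/s): [159.86, 159.86, 180, 180, 180, 180, 180].

INTERFACE

Orientations are given as [roll, pitch, yaw] about the fixed x, y, z axes, in that order (R = Rz(yaw) Ry(pitch) Rx(roll)).
In Python, from bench import ctrl, hand, kin, readout, optics, ticket gives the robot as it stands. Calls block until the motion is done:
- ctrl.reach(position, orientation): joint-space move of the TCP to a pose.
- ctrl.move_l(position, rate=150, rotation=None, max_force=None): straight line of the TCP; rotation=None keeps the orientation; rate is the mean speed in mm/s. With max_force (N) it stops when the force on the tool has changed by that much, and returns True; else False.
- ctrl.set_joints(angles): joint-space move.
- hand.gripper_to(opening, newtons=None): opening from 0.0 (shut) to 1.0 (fully open); newtons is the grip in N (None keeps the last); returns when the fingers have stopped.
- ctrl.pause(seconds).
- kin.ik(position, orientation): joint angles nearest the present ones, or None.
- readout.observe(): the state.
- optics.get_image(name): name is "scene" or "side" or "wrist"; returns a dict with "image" (384x512x3 uint8, red, green, blue), "fx", "fy", "cx", "cy" (pixels), "origin" and "attitude" of the camera in the world. Camera axes: x right, y down, z forward; pixel columns grow to the right and rows downward; lengths in mm; the calibration is good to about 2 mm. A picture is of the moment at which its call begins. There is no depth.
A pose or a line that the arm cannot do raises ctrl.Unreachable and nothing moves.
- ticket.finish_job(): hands the job in; it is judged then, once.
The state is a dict: "clock": time; "qpos": joint angles; "joint_velocities": joint speeds; "tau": joint torques, N m; "position": TCP position; "orientation": TCP orientation; "contact_force": force on the tool from outside, world axes, zero at the start; "wrist_torque": the same for the moment, N m; "width": opening from 0.0 (shut) to 1.0 (fully open); "grasp_force": force on a finger pad.
Only numpy, scipy, OpenCV 4.12 (cv2) and the standard library are available. Lean on these libraries where they do the work, as an engineer would, in place of code of your own. Each camera call takes 0.05 s, during which the arm holds its last target. There are 200 camera calls.

## Working session

There is one attempt and no reset: what is moved stays moved. The work goes in short steps, each a Python script; the robot and the scene stay as the last script left them, time stands still between calls to the robot, and variables do not carry over. Pictures are saved under pics/ and viewed, at most 10 in all, crops included, and the job is handed in when it is done.

```bash
mkdir -p pics; ls
python3 - <<'E'
from bench import ctrl, hand, kin, readout, optics, ticket
import cv2, pickle
d={}
for n in ("scene","side","wrist"):
    c=optics.get_image(n); d[n]=c
    cv2.imwrite(f"pics/{n}0.png",c["image"][:,:,::-1])
    print(n,c["fx"],c["cx"],c["cy"],c["origin"],c["attitude"])
pickle.dump(d,open("im0.pkl","wb"))
o=readout.observe();print(o["clock"],o["position"],o["orientation"],o["contact_force"],ctrl.nose_length)
a=cv2.imread("pics/scene0.png");b=cv2.imread("pics/side0.png")
cv2.imwrite("pics/both.png",cv2.resize(cv2.vconcat([a,b]),(400,600)))
E
```

```text
pics
scene 458.157909954576 256.25368790982066 184.41984235203486 [1127.17835182  892.378236    747.33159856] [-122.64549375   -1.12966166  150.27529141]
side 395.94894384280474 250.45066054787304 194.71663569285795 [ 484.7045377  -592.09274456  870.65398198] [-141.3688167    -0.32390929  -12.48765116]
wrist 297.86481825907254 257.83532921529024 188.00518803853478 [649.46666112  78.30440318 372.69880518] [1.62126311e+02 8.82987092e-02 2.22390845e-02]
0.15 [ 6.49250235e+02 -6.36382014e-03  2.38162130e+02] [-1.79877663e+02  6.22685248e-03  9.00035148e+01] [ 0.16397599  0.82710056 -0.24725479] 8.0
```

View pics/scene0.png

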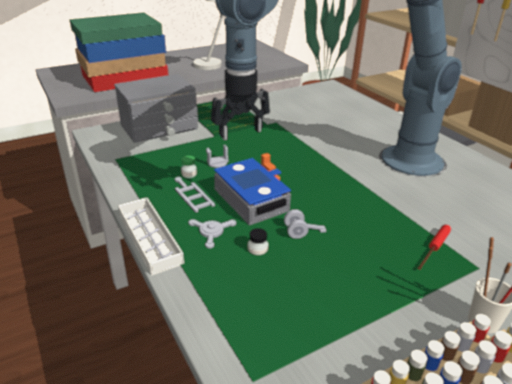

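View pics/side0.png

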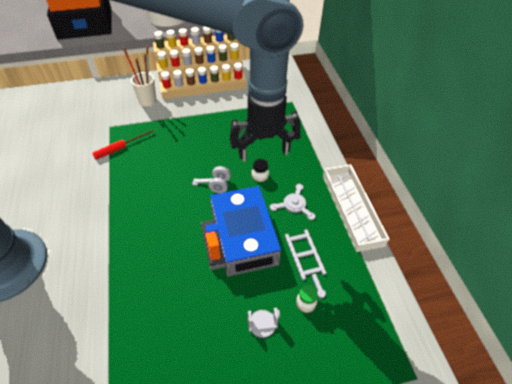

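The side view shows the lid with press marks near px (237,199) and (251,245), and the orange latch near (213,245). In the scene view the marks are near (265,190) and (249,170), and the latch near (268,162). Next I triangulate the marks and the tab.

```bash
cat > h.py <<'E'
import numpy as np, cv2
from scipy.spatial.transform import Rotation as R
def ray(c,p):
    d=R.from_euler('xyz',c["attitude"],degrees=True).as_matrix()@np.array([(p[0]-c["cx"])/c["fx"],(p[1]-c["cy"])/c["fy"],1])
    return np.array(c["origin"]),d/np.linalg.norm(d)
def plane(c,p,z):
    o,d=ray(c,p); return o+d*(z-o[2])/d[2]
def tri(obs):
    A=np.zeros((3,3));b=np.zeros(3);rs=[ray(c,p) for c,p in obs]
    for o,d in rs:
        M=np.eye(3)-np.outer(d,d);A+=M;b+=M@o
    x=np.linalg.solve(A,b)
    return x,[round(float(np.linalg.norm((np.eye(3)-np.outer(d,d))@(x-o))),1) for o,d in rs]
def masks(im):
    h=cv2.cvtColor(im,cv2.COLOR_RGB2HSV)
    blue=cv2.inRange(h,(105,120,60),(125,255,255))
    orange=cv2.inRange(h,(5,150,120),(18,255,255))
    white=cv2.inRange(h,(0,0,170),(180,70,255))
    return blue,orange,white
def biggest(m,k=1):
    n,l,s,c=cv2.connectedComponentsWithStats(m); i=1+np.argsort(-s[1:,4])[:k]
    return [((l==j).astype(np.uint8)*255,s[j],c[j]) for j in i]
def marks(im,roi):
    x0,y0,x1,y1=roi; b,o,w=masks(im)
    z=np.zeros_like(b); z[y0:y1,x0:x1]=255
    bl=biggest(b&z)[0][0]; hull=cv2.convexHull(cv2.findNonZero(bl))
    hm=cv2.fillConvexPoly(np.zeros_like(b),hull,255)
    quad=cv2.approxPolyDP(hull,6,True).reshape(-1,2)
    mk=[(s[4],c) for _,s,c in biggest(w&cv2.erode(hm,None),2)]
    og=biggest(o&z)[0]
    return mk,quad,og
E
python3 - <<'E'
from h import *; import pickle
d=pickle.load(open("im0.pkl","rb"))
roi={"scene":(200,140,310,225),"side":(190,170,300,290)}
r={}
for n in roi:
    m,q,o=marks(d[n]["image"],roi[n]); m.sort(key=lambda t:t[1][1]); r[n]=m
    print(n,m,q.tolist(),o[1],o[2])
    for t in m: print(plane(d[n],t[1],74).round(1))
for a,b in ((0,1),(1,0)): print(tri([(d["scene"],r["scene"][a][1]),(d["side"],r["side"][b][1])]))
v=[cv2.resize(d[n]["image"][y0:y1,x0:x1],(400,400),interpolation=cv2.INTER_CUBIC) for n,(x0,y0,x1,y1) in {"scene":(210,140,300,230),"side":(190,180,290,280)}.items()]
cv2.imwrite("pics/crop.png",cv2.hconcat(v)[:,:,::-1])
E
```

```text
scene [(np.int32(64), array([238.21875 , 167.078125])), (np.int32(79), array([264.02531646, 190.30379747]))] [[289, 191], [250, 204], [215, 169], [253, 159], [278, 170]] [262 153  14  17 136] [267.19117647 161.39705882]
[ 594.4 -119.1   74. ]
[590.5  21.1  74. ]
side [(np.int32(114), array([236.95614035, 198.73684211])), (np.int32(145), array([250.47586207, 244.37241379]))] [[280, 250], [227, 262], [205, 228], [211, 196], [258, 187]] [205 232  16  28 302] [212.79801325 245.39403974]
[590.2  23.   74. ]
[ 594.7 -116.7   74. ]
(array([ 594.84565317, -117.52735767,   75.01345981]), [0.4, 0.4])
(array([590.57890665,  22.16725568,  74.74469653]), [0.5, 0.5])
```

View pics/crop.png

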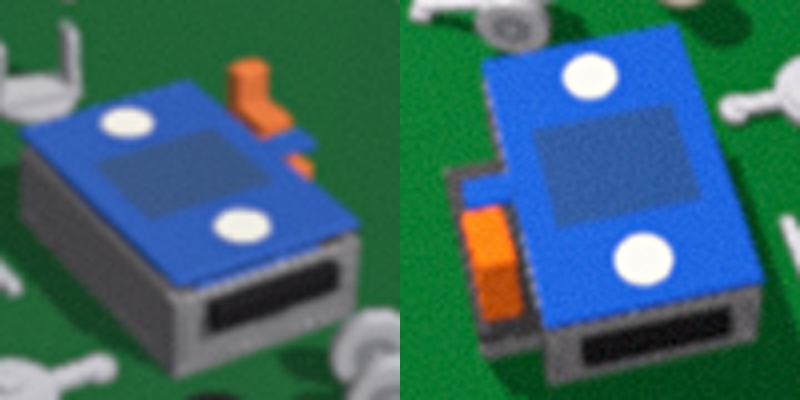

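The crops show the lid proud and the tab free of the lug. Triangulated marks are (594.8,-117.5,75.0) and (590.6,22.2,74.7): 139.8 mm apart (140 expected), height near the expected 74. Next I locate the tab by colour in both views and press both ends under force guard.

Run:
```python
from h import *; import pickle
from bench import ctrl, hand, readout, optics
d=pickle.load(open("im0.pkl","rb"))
L=np.array([590.6,22.2]);Rr=np.array([594.8,-117.5]);C=(L+Rr)/2
ey=(L-Rr)/np.linalg.norm(L-Rr);ex=np.array([ey[1],-ey[0]])
print("centre",C,"yaw",np.degrees(np.arctan2(-ey[0],ey[1])))
# check: top edge of tab's -y face, side view (bright/dark boundary) and scene tab top
V={n:tri for n in ()}
top_sc,edge_sd=(265.8,155.8),(213.7,246.2)
for n,p in (("scene",top_sc),("side",edge_sd)):
    w=plane(d[n],p,98)[:2]; print(n,w.round(1),"case xy",((w-C)@ex).round(1),((w-C)@ey).round(1))
hand.gripper_to(0.0,40)
rot=[180,0,90]
for P in (L,Rr):
    ctrl.reach([*P,110],rot)
    f0=np.array(readout.observe()["contact_force"])
    hit=ctrl.move_l([*P,70.5],rate=35,max_force=22)
    o=readout.observe()
    print(hit,o["clock"],np.round(o["position"],1),(np.array(o["contact_force"])-f0).round(1))
    ctrl.move_l([*P,110],rate=150)
ctrl.reach([C[0],-160,260],rot)
for n in ("scene","side"):
    c=optics.get_image(n); d[n]=c
print(readout.observe()["clock"])
pickle.dump(d,open("im1.pkl","wb"))
roi={"scene":(200,140,310,225),"side":(190,170,300,290)};r={}
for n in roi:
    m,q,o=marks(d[n]["image"],roi[n]); r[n]=sorted(m,key=lambda t:t[1][1]); print(n,m)
for a,b in ((0,1),(1,0)): print(tri([(d["scene"],r["scene"][a][1]),(d["side"],r["side"][b][1])]))
v=[cv2.resize(d[n]["image"][y0:y1,x0:x1],(400,400),interpolation=cv2.INTER_CUBIC) for n,(x0,y0,x1,y1) in {"scene":(210,140,300,230),"side":(190,180,290,280)}.items()]
cv2.imwrite("pics/crop1.png",cv2.hconcat(v)[:,:,::-1])
```

```text
centre [592.7  -47.65] yaw 1.7220458852743958
scene [ 512.2 -102.8] case xy -82.2 -52.8
side [ 509.  -118.1] case xy -85.7 -67.9
True 2.5833 [591.2  22.2  74.3] [-1.9  0.1  4.6]
False 4.8667 [ 595.2 -117.8   72.1] [-3.9  0.8 10.9]
6.05
scene [(np.int32(79), array([263.82278481, 193.40506329])), (np.int32(65), array([238.        , 170.15384615]))]
side [(np.int32(145), array([250.83448276, 246.43448276])), (np.int32(1), array([222., 247.]))]
(array([ 559.02276294, -117.96475928,   62.12671906]), [33.2, 33.2])
(array([575.76351963, -64.22911055,   3.90878382]), [32.4, 32.4])
```

View pics/crop1.png

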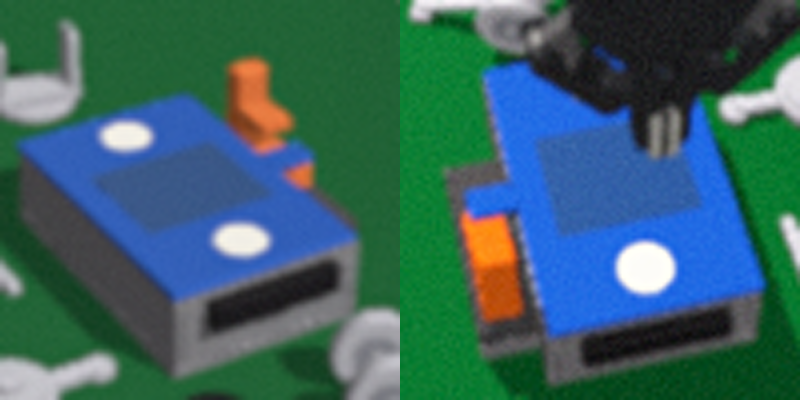

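Both ends dropped: the marks shifted about 3 px in the scene view, and the press stopped with the tip at z=66.3, then 64.1 (64 is seated). Next I check the heights numerically, re-press the left end, and push the latch from its -y face.

Run:
```python
from h import *; import pickle
from bench import ctrl, hand, readout, optics
d=pickle.load(open("im1.pkl","rb"))
L=np.array([590.6,22.2]);Rr=np.array([594.8,-117.5]);C=(L+Rr)/2
ey=(L-Rr)/np.linalg.norm(L-Rr);ex=np.array([ey[1],-ey[0]])
print("right",tri([(d["scene"],(238,170.15)),(d["side"],(250.83,246.43))]))
print("left at z=64:",plane(d["scene"],(263.82,193.41),64).round(1))
rot=[180,0,90]; rotc=[180,0,90+1.7]
for P,n in ((L,"L"),(Rr,"R")):
    ctrl.reach([*P,100],rot); f0=np.array(readout.observe()["contact_force"])
    hit=ctrl.move_l([*P,71],rate=40,max_force=22); o=readout.observe()
    print(n,hit,np.round(o["position"],1),(np.array(o["contact_force"])-f0).round(1))
    ctrl.move_l([*P,125],rate=150)
W=lambda y,z:[*(C-84*ex+y*ey),z]
ctrl.reach(W(-105,130),rotc); ctrl.move_l(W(-105,80),rate=120)
f0=np.array(readout.observe()["contact_force"])
hit=ctrl.move_l(W(-41,80),rate=40,max_force=30); o=readout.observe()
p=np.array(o["position"]); print("push",hit,p.round(1),"case",((p[:2]-C)@ex).round(1),((p[:2]-C)@ey).round(1),(np.array(o["contact_force"])-f0).round(1))
ctrl.pause(0.3)
ctrl.move_l(W(-75,80),rate=120); ctrl.move_l(W(-80,130),rate=150); ctrl.reach([480,-250,280],rotc)
for n in ("scene","side"): d[n]=optics.get_image(n)
pickle.dump(d,open("im2.pkl","wb")); print(readout.observe()["clock"])
roi={"scene":(200,140,310,225),"side":(190,170,300,290)};r={}
for n in roi:
    m,q,o=marks(d[n]["image"],roi[n]); r[n]=sorted(m,key=lambda t:t[1][1]); print(n,m)
for a,b in ((0,1),(1,0)): print(tri([(d["scene"],r["scene"][a][1]),(d["side"],r["side"][b][1])]))
v=[cv2.resize(d[n]["image"][y0:y1,x0:x1],(400,400),interpolation=cv2.INTER_CUBIC) for n,(x0,y0,x1,y1) in {"scene":(210,140,300,230),"side":(190,180,290,280)}.items()]
cv2.imwrite("pics/crop2.png",cv2.hconcat(v)[:,:,::-1])
```

```text
right (array([ 595.77078489, -117.26351093,   65.07332023]), [0.3, 0.3])
left at z=64: [590.7  21.   64. ]
L False [589.9  22.   72.1] [-3.9  1.2 10.3]
R False [ 594.2 -117.    72.2] [-4.1  1.4 10.3]
push False [510.  -93.6  80.1] case -84.0 -43.5 [-1.3 -6.3 -0.8]
15.2833
scene [(np.int32(79), array([263.82278481, 193.40506329])), (np.int32(65), array([238.        , 170.15384615]))]Traceback (most recent call last):
  File "<stdin>", line 25, in <module>
  File "h.py", line 30, in marks
    og=biggest(o&z)[0]
       ~~~~~~~~~~~~^^^
IndexError: list index out of range
```

The push ended at case y = -43.5, against about -45 expected for home, still carrying 6 N. The arm then hid the latch in the side view, so I move back to the start pose and look again.

Run:
```python
from h import *; import pickle
from bench import ctrl, hand, readout, optics
ctrl.reach([480,-250,300],[180,0,90])
ctrl.set_joints([-5.604, 21.939, 2.515, 91.553, -1.026, 66.532, -2.859])
d={n:optics.get_image(n) for n in ("scene","side")}
pickle.dump(d,open("im3.pkl","wb")); print(readout.observe()["clock"],readout.observe()["contact_force"])
v=[cv2.resize(d[n]["image"][y0:y1,x0:x1],(400,400),interpolation=cv2.INTER_CUBIC) for n,(x0,y0,x1,y1) in {"scene":(210,140,300,230),"side":(190,180,290,280)}.items()]
cv2.imwrite("pics/crop2.png",cv2.hconcat(v)[:,:,::-1])
roi={"scene":(200,140,310,225),"side":(190,170,300,290)};r={}
for n in roi:
    m,q,o=marks(d[n]["image"],roi[n]); r[n]=sorted(m,key=lambda t:t[1][1]); print(n,o[1:])
for a,b in ((0,1),(1,0)): print(tri([(d["scene"],r["scene"][a][1]),(d["side"],r["side"][b][1])]))
```

```text
16.8083 [ 0.06675875 -0.28617358  0.18869389]
scene (array([268, 158,  14,  17, 143], dtype=int32), array([273.41258741, 166.58041958]))
side (array([203, 220,  15,  29, 283], dtype=int32), array([210.17314488, 234.05300353]))
(array([ 595.74417615, -117.34871093,   65.00535343]), [0.3, 0.3])
(array([591.07182826,  22.16072396,  64.89159195]), [0.3, 0.3])
```

View pics/crop2.png

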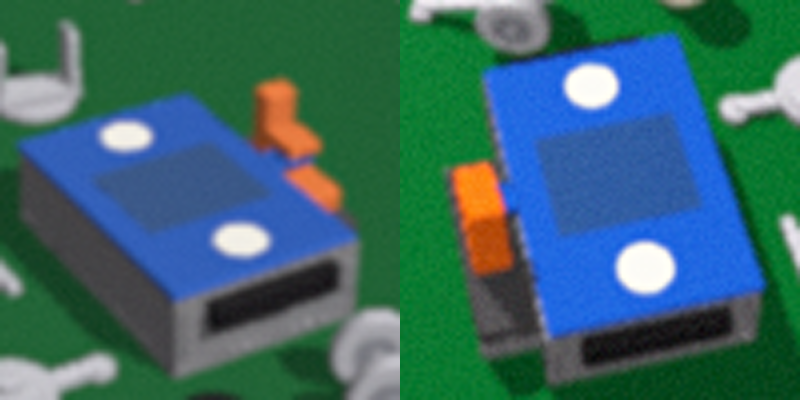

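The lid is down (marks at z≈65.0, down 10 mm) and the tongue now covers the lug. I measure the tab's travel from the shift of the orange blob between pictures.

Run:
```python
from h import *; import pickle
A=pickle.load(open("im0.pkl","rb"));B=pickle.load(open("im3.pkl","rb"))
for n,a,b,z in (("scene",(267.19,155.8-.2),(273.41,160.8),98),("side",(213.7,246.2),(211.5,234.2),98),("side bottom",(213.5,260),(211,249),51)):
    c=n.split()[0]; print(n,(plane(B[c],b,z)-plane(A[c],a,z)).round(1))
# optical: template shift of the tab with subpixel phase matching
for n,(x0,y0,x1,y1) in {"scene":(260,150,280,168),"side":(202,240,224,264)}.items():
    f=lambda im:cv2.resize(masks(im)[1],None,fx=8,fy=8,interpolation=cv2.INTER_CUBIC)
    t=cv2.resize(A[n]["image"][y0:y1,x0:x1],None,fx=8,fy=8,interpolation=cv2.INTER_CUBIC)
    g=cv2.resize(B[n]["image"][y0-22:y1+22,x0-22:x1+22],None,fx=8,fy=8,interpolation=cv2.INTER_CUBIC)
    _,s,_,p=cv2.minMaxLoc(cv2.matchTemplate(g,t,cv2.TM_CCOEFF_NORMED)); s2=np.array(p)/8-22
    m=np.array([(x0+x1)/2,(y0+y1)/2]); print(n,round(s,2),s2,np.linalg.norm((plane(B[n],m+s2,80)-plane(A[n],m,80))[:2]).round(1))
# bystanders: scene change outside case
for n in ("scene","side"):
    D=cv2.absdiff(A[n]["image"],B[n]["image"]).max(2); k=(D>60).astype(np.uint8)
    print(n,[s.tolist() for _,s,_ in biggest(k,6)])
```

```text
scene [-0.1 34.6  0. ]
side [ 0.2 32.9  0. ]
side bottom [-1.1 30.6  0. ]
scene 0.97 [6.125 5.   ] 33.6
side 0.97 [ -2.75 -11.5 ] 31.9
scene [[214, 153, 77, 38, 552], [255, 89, 15, 29, 268], [214, 172, 40, 35, 98], [239, 126, 7, 14, 80], [258, 187, 13, 5, 51], [258, 193, 13, 5, 49]]
side [[249, 136, 33, 27, 431], [230, 121, 17, 41, 328], [283, 113, 17, 42, 241], [207, 234, 14, 26, 229], [210, 185, 51, 15, 218], [203, 220, 15, 14, 155]]
```

Measured travel is 32–34.6 mm, with about 2.5 mm of pixel uncertainty, which isn't decisive about 33.5. A second push until the end stop resists firmly will settle it.

Run:
```python
from h import *; import pickle
from bench import ctrl, hand, readout, optics
L=np.array([590.6,22.2]);Rr=np.array([594.8,-117.5]);C=(L+Rr)/2
ey=(L-Rr)/np.linalg.norm(L-Rr);ex=np.array([ey[1],-ey[0]])
W=lambda y,z:[*(C-84*ex+y*ey),z]; rot=[180,0,91.7]
ctrl.reach(W(-75,140),rot); ctrl.move_l(W(-75,80),rate=120)
f0=np.array(readout.observe()["contact_force"])
for y in (-52,-48,-46,-45,-44,-43,-42,-41,-39,-37,-35):
    hit=ctrl.move_l(W(y,80),rate=30,max_force=28); o=readout.observe(); p=np.array(o["position"])
    f=np.array(o["contact_force"])-f0
    print(y,hit,((p[:2]-C)@ey).round(1),(f[:2]@ey).round(1))
    if hit or f[:2]@ey<-25: break
ctrl.move_l(W(-75,80),rate=120); ctrl.move_l(W(-75,140),rate=150)
ctrl.set_joints([-5.604, 21.939, 2.515, 91.553, -1.026, 66.532, -2.859])
A=pickle.load(open("im3.pkl","rb"));B={n:optics.get_image(n) for n in ("scene","side")}
print(readout.observe()["clock"])
for n in B: print(n,[(x[1].tolist(),x[2]) for x in (biggest(masks(I[n]["image"])[1][140:280,190:310].copy())[0] for I in (A,B))])
cv2.imwrite("pics/end.png",cv2.resize(B["side"]["image"][120:350,150:400],None,fx=2.5,fy=2.5,interpolation=cv2.INTER_CUBIC)[:,:,::-1])
```

```text
-52 False -52.2 0.1
-48 False -47.7 1.1
-46 False -45.8 1.1
-45 False -44.9 0.1
-44 False -43.9 0.8
-43 False -43.7 -0.8
-42 False -43.6 -4.1
-41 False -43.4 -6.1
-39 False -43.3 -8.2
-37 False -43.2 -11.6
-35 False -43.1 -14.6
23.7583
scene [([78, 18, 14, 17, 143], array([83.41258741, 26.58041958])), ([78, 18, 14, 17, 147], array([83.3877551 , 26.42857143]))]
side [([13, 80, 15, 29, 283], array([20.17314488, 94.05300353])), ([13, 81, 15, 28, 284], array([20.1443662 , 94.04577465]))]
```

View pics/end.png

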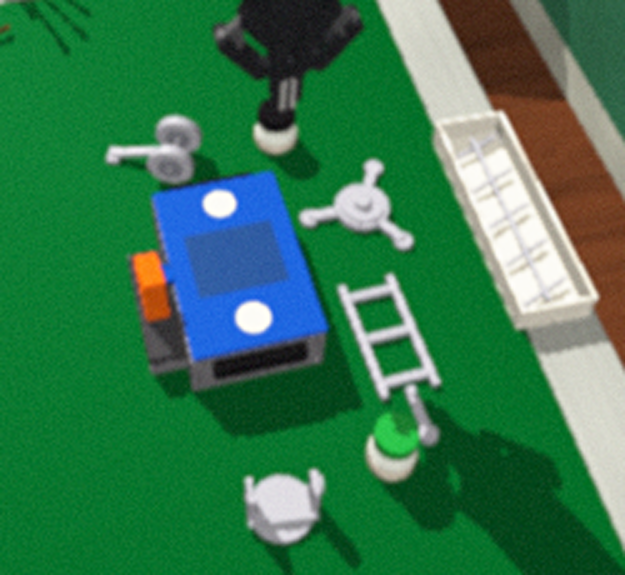

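The latch is at its hard stop: 14.6 N, more than the detent's 10 N, moved it only 0.6 mm, and the contact position matches home. The parts are where they were in the first picture, so I hand in.

```bash
python3 -c "
from bench import ticket
print(ticket.finish_job())"
```

```text
the job is handed in; nothing more can be done
None
```

The job is handed in with no verdict returned: both lid ends measured seated, the latch was against its end stop over the lug, and the parts and pots looked unmoved in the last picture.

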